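# Complete the berry trays with the matching round pots

## Task

Take the three round berry pots off the blue belt and complete the cardboard trays: stand each pot upright on the floor of the empty compartment of the tray that already holds a pot of its own size. Keep the pots upright and set them down rather than dropping them, and leave the rectangular punnets where they are on the belt.

Things in the scene. Friction and masses are not known exactly. Their poses are not given: they have to be found in the camera images.
- pot_small: the small loose round pot standing on the blue belt (belt top 60 mm above the table): closed clear plastic cylinder full of dark berries, white lid, 40 mm in diameter, 40 mm high with lid, straight-sided. Rigid, 35 g nominal. Origin: centre of its underside, z up.
- pot_medium: the medium loose round pot standing on the blue belt (belt top 60 mm above the table): closed clear plastic cylinder full of dark berries, white lid, 50 mm in diameter, 55 mm high with lid, straight-sided. Rigid, 70 g nominal. Origin: centre of its underside, z up.
- pot_large: the large loose round pot standing on the blue belt (belt top 60 mm above the table): closed clear plastic cylinder full of dark berries, white lid, 60 mm in diameter, 72 mm high with lid, straight-sided. Rigid, 130 g nominal. Origin: centre of its underside, z up.
- tray_small: cardboard tray for small pots, fixed on the table: two compartments in a row, each 60 x 60 mm inside, walls 4 mm thick, tops 16 mm above the table, floor 4 mm thick. One is empty; the other holds a fixed small pot (40 mm diameter, 40 mm high), centred 64 mm along the tray's +x. Origin: centre of the empty compartment at table level, 4 mm below its floor; x along the row, z up.
- tray_medium: cardboard tray for medium pots, fixed on the table: two compartments in a row, each 70 x 70 mm inside, walls 4 mm thick, tops 16 mm above the table, floor 4 mm thick. One is empty; the other holds a fixed medium pot (50 mm diameter, 55 mm high), centred 74 mm along the tray's +x. Origin: centre of the empty compartment at table level, 4 mm below its floor; x along the row, z up.
- tray_large: cardboard tray for large pots, fixed on the table: two compartments in a row, each 80 x 80 mm inside, walls 4 mm thick, tops 16 mm above the table, floor 4 mm thick. One is empty; the other holds a fixed large pot (60 mm diameter, 72 mm high), centred 84 mm along the tray's +x. Origin: centre of the empty compartment at table level, 4 mm below its floor; x along the row, z up.
- punnet_a: a rectangular lidded berry punnet on the belt, clear with white lid, 76 x 60 mm (x, y) and 36 mm high, loose; not part of the job. Origin: centre of its underside. The two punnets are alike.
- punnet_b: a rectangular lidded berry punnet on the belt, clear with white lid, 76 x 60 mm (x, y) and 36 mm high, loose; not part of the job. Origin: centre of its underside. The two punnets are alike.
Things that resemble listed ones, but are neither listed nor needed, are in the scene too. Leave any yellow look-alike of the punnet_a alone. Leave any pink look-alike of the punnet_b alone.

How it is judged:
At the end, for the whole second after the job is handed in: Each round pot stands upright (0.1 rad) on the floor of the empty compartment of its own size's tray, axis within 15 mm of the compartment's centre (any pot flat inside the walls meets this), released and at rest; both punnets within 25 mm of their start and upright (horizontal distance between pot_small and tray_small below 0.015 m and z of pot_small in the frame of tray_small between 0.001 and 0.008 m and angle between each of pot_small, pot_medium, pot_large, punnet_a, punnet_b's own z axis and vertical below 0.1 rad and linear speed of each of pot_small, pot_medium, pot_large below 0.02 m/s and contact force between the fingers and pot_small below 0.05 N and horizontal distance between pot_medium and tray_medium below 0.015 m and z of pot_medium in the frame of tray_medium between 0.001 and 0.008 m and contact force between the fingers and pot_medium below 0.05 N and horizontal distance between pot_large and tray_large below 0.015 m and z of pot_large in the frame of tray_large between 0.001 and 0.008 m and contact force between the fingers and pot_large below 0.05 N and distance of each of punnet_a, punnet_b from where it was at the start of the episode below 0.025 m); the robot touches nothing.
It fails at once if a round pot is tipped by more than 35 degrees (angle between any of pot_small, pot_medium, pot_large's own z axis and vertical above 0.61 rad).
It fails at once if a round pot is dropped from more than about 3 cm ((linear speed of pot_small above 0.8 m/s and contact force between the fingers and pot_small below 0.05 N) or (linear speed of pot_medium above 0.8 m/s and contact force between the fingers and pot_medium below 0.05 N) or (linear speed of pot_large above 0.8 m/s and contact force between the fingers and pot_large below 0.05 N)).
It fails at once if a rectangular punnet is moved by more than 25 mm (distance of any of punnet_a, punnet_b from where it was at the start of the episode above 0.025 m).
It also fails if it takes over 88 s, if anything falls off the work surface, if the arm or the gripper's body presses on something with over 40 N, if the wrist force passes 120 N, or if a joint passes its speed limit or range.

## Robot

A 6-joint arm with a two-finger parallel gripper is mounted at the origin on the work surface. World frame = base frame: x ahead of the robot, y to its left, z up, the work surface at z = 0. Lengths are in m, angles in rad, forces in N, time in s.
With the tool pointing down it reaches from about 0.375 to 0.9 m from the base axis. Payload 3.1 kg.
Tool frame: the origin (TCP) lies midway between the tips of the shut fingers; the grasp point (between the pads) lies 19 mm behind it; z points along the fingers, x is the direction in which the jaws open and shut, and the axes are right-handed (so a half turn about z gives the same grasp; the last joint's range is limited). The gripper opens to 87 mm and grips with 3 to 60 N. Pads are 19 mm wide; open, the fingers measure 117 mm over their backs; the gripper's body (75 mm by 190 mm) begins 51 mm behind the grasp point.
Start: joints at [1.018, 0.527, 1.433, -0, 1.181, -0.178], TCP at [0.229, 0.582, 0.185] pointing down, gripper open.
Joint ranges: [-3.08, 3.08], [-0.75, 2.2], [0.22, 2.44], [-1.43, 4.57], [0, 2.65], [-2.85, 2.85]. Speed limits (rad/s): [2.79, 2.79, 3.14, 3.14, 3.14, 3.14].

## Interface

Orientations are given as a rotation vector (axis times angle).
In Python, from cell import ctrl gives the robot as it stands.
- The arm moves only by the shell command python3 -m pendant 'ROWS' [FORCE]. ROWS is JSON, a list that holds one entry, the list of rows, each a list of 7 numbers: the turn, a rotation vector about the tool's x, y, z in rad, then the shift along the tool's x, y, z in m, then the gripper's target within -1 to 1 (fully open at 1, half-way at 0, shut at -1). In form: [[[rx, ry, rz, dx, dy, dz, fingers], ...]]. A call has 1 to 5 rows; each row is the pose to reach, as a shift and turn from the pose measured when the call began, along the tool's axes at that moment; what a row does not reach only later rows make up. A row lasts 1/8 s, in which the tool goes at most 62.5 mm and 10.7 degrees, less where a joint would pass 70% of its speed; a pose out of reach is approached as far as the arm can. A call with a gripper value outside its range is refused whole. The fingers move at their own pace and stop on an object; FORCE is the grip in N (left out, the last holds). Time passes only in rows, so rows that repeat a pose let the fingers close. It gives the time, the measured TCP pose, the force and the opening at its end, in the units of the state.
- ctrl.read_state(): the state, without advancing time (a new reading comes with each control period).
- ctrl.grab_frame(name): name is "side" or "top" or "wrist"; returns (picture, depth): 400x640x3 uint8, blue, green, red; 400x640 float32, m along the optical axis (not along the pixel's ray), 0 where there is no reading.
- ctrl.camera_info(name): a dict with "fx", "fy", "cx", "cy" (pixels), "distortion" ([k1, k2, p1, p2, k3] as OpenCV has them; the pictures are not rectified), "R" (3x3) and "t" (3): a world point X has camera coordinates R X + t. Camera axes: x right, y down, z forward; pixel columns grow to the right and rows downward; lengths in m; the calibration is good to about 2 mm. A picture is of the moment at which its call begins: read the wrist's pose just before it. camera_info takes no time and is no camera call; for the wrist camera it gives the pose at the moment of the call.
- ctrl.job_done(): hands the job in, once; it reports no verdict.
Trained networks look in the newest picture that a camera, given by its name, has taken for a name from the list of things; names that differ only in an ending like _2 or _b are one class to them, and where a whole thing is asked for, a point or a joint stands for the part that bears it (a point fixed in the world has none). Each returns a list of dicts, best first, with "confidence" (0 to 1); they miss things now and then, are a little off and sometimes report something else, mostly with a low value. They report only what shows in the picture. A call takes as long as a camera call. They do not tell look-alikes from the thing itself.
- ctrl.recognise(camera, query): "extent" ([left, top, width, height] in pixels, round what is visible of it).
- ctrl.trace(camera, query): "region" (400x640 bool, what is visible of it) and "extent" ([left, top, width, height] in pixels, round what is visible of it).
The state is a dict: "clock": time; "joint_pos": joint angles; "qd": joint speeds; "joint_efforts": joint torques, N m; "tool_pos": TCP position; "ee_rot": TCP orientation; "wrist_force": force on the tool from outside, world axes, zero at the start; "moment": the same for the moment, N m; "finger_gap": finger opening in m.
Only numpy, scipy, OpenCV 4.12 (cv2) and the standard library are available. Lean on these libraries where they do the work, as an engineer would, in place of code of your own. Each camera call takes 0.05 s, during which the arm holds its last target.

## Working session

There is one attempt and no reset: what is moved stays moved. The work goes in short steps, Python scripts to look and compute and a shell command to move; the robot and the scene stay as the last step left them, time stands still between calls to the robot, and variables do not carry over. Pictures are saved under pics/ and viewed, and the job is handed in when it is done.

```bash
mkdir -p pics; ls; python3 - <<'E'
from cell import ctrl
import cv2
s=ctrl.read_state(); print(s)
for n in ("side","top","wrist"):
    p,d=ctrl.grab_frame(n); cv2.imwrite(f"pics/{n}0.png",p); i=ctrl.camera_info(n); print(n,i)
E
```

```text
pics
{'clock': 0.0, 'joint_pos': array([ 1.01749511e+00,  5.28444255e-01,  1.43388976e+00, -9.96997319e-06,
        1.18136240e+00, -1.78499699e-01]), 'qd': array([ 0.00110335,  0.0003301 , -0.00136332,  0.00026798,  0.00034942,
       -0.0008441 ]), 'joint_efforts': array([ 9.93103604e-04, -4.40028226e+01, -1.76589721e+01,  6.33101701e-02,
        5.81067475e-02, -1.63656591e-04]), 'tool_pos': array([0.22835675, 0.58093665, 0.18438915]), 'ee_rot': array([ 2.59569578,  1.7681976 , -0.00301132]), 'wrist_force': array([ 0.19223632, -0.32108162,  0.67881237]), 'moment': array([-0.02083437,  0.03207597, -0.04056904]), 'finger_gap': 0.08674699178958871}
side {'fx': 383.46418378679647, 'fy': 383.46418378679647, 'cx': 321.87614868099297, 'cy': 198.55352712257337, 'distortion': array([0.02548044, 0.        , 0.        , 0.        , 0.        ]), 'R': array([[ 0.97279386, -0.23135535,  0.01211661],
       [-0.16543006, -0.73030549, -0.66278713],
       [ 0.16218818,  0.6427508 , -0.74870983]]), 't': array([-0.40341749,  0.18367743,  1.02759516])}
top {'fx': 429.8029051895476, 'fy': 429.8029051895476, 'cx': 319.61268202838954, 'cy': 204.27861741964816, 'distortion': array([-0.10228035,  0.        ,  0.        ,  0.        ,  0.        ]), 'R': array([[ 2.82530973e-02, -9.99597044e-01,  2.74079431e-03],
       [-9.95436095e-01, -2.83853080e-02, -9.11112280e-02],
       [ 9.11523125e-02, -1.54111189e-04, -9.95836951e-01]]), 't': array([0.04803791, 0.42110216, 1.29746722])}
wrist {'fx': 293.77204254328353, 'fy': 293.77204254328353, 'cx': 321.9465823145572, 'cy': 192.3908769393638, 'distortion': array([-0.0162457,  0.       ,  0.       ,  0.       ,  0.       ]), 'R': array([[ 0.36568032,  0.9307399 , -0.00106913],
       [ 0.8996702 , -0.35317849,  0.25662906],
       [ 0.23847731, -0.09480606, -0.96650938]]), 't': array([-0.62538558, -0.03136551,  0.38994429])}
```

View pics/top0.png

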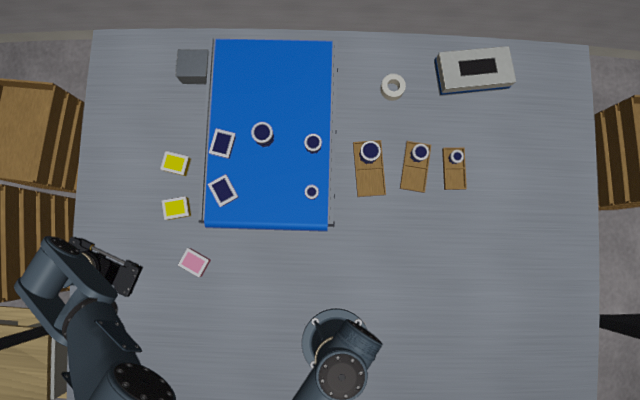

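View pics/side0.png

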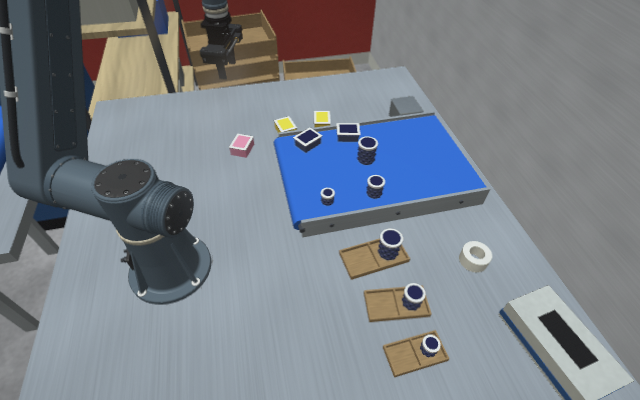

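View pics/wrist0.png

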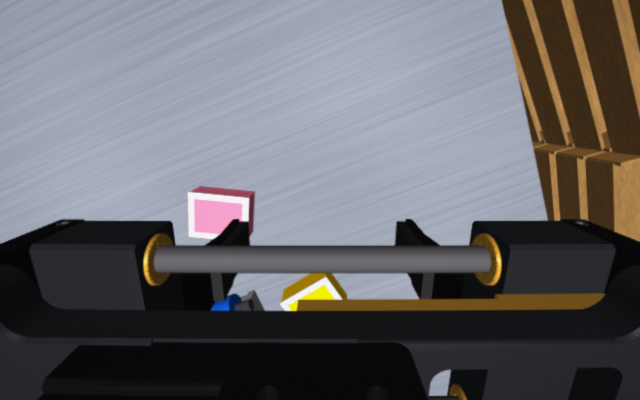

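```bash
cat > h.py <<'E'
from cell import ctrl
import numpy as np, cv2
from scipy.spatial.transform import Rotation as Ro
def ray(cam,uv,z):
    i=ctrl.camera_info(cam); K=np.array([[i['fx'],0,i['cx']],[0,i['fy'],i['cy']],[0,0,1]])
    n=cv2.undistortPoints(np.array(uv,float).reshape(-1,1,2),K,i['distortion']).reshape(-1,2)
    d=np.c_[n,np.ones(len(n))]@i['R']; c=-i['R'].T@i['t']
    return c+d*((z-c[2])/d[:,2])[:,None]
def cloud(cam,d):
    i=ctrl.camera_info(cam); K=np.array([[i['fx'],0,i['cx']],[0,i['fy'],i['cy']],[0,0,1]])
    v,u=np.mgrid[:400,:640]; n=cv2.undistortPoints(np.stack([u,v],-1).reshape(-1,1,2).astype(float),K,i['distortion']).reshape(400,640,2)
    P=np.dstack([n,np.ones((400,640))])*d[...,None]
    return (P-i['t'])@i['R']
E
python3 - <<'E'
from h import *
p,d=ctrl.grab_frame("top"); C=cloud("top",d)
H=dict(pot_small=.04,pot_medium=.055,pot_large=.072)
for n in H:
    for r in ctrl.trace("top",n):
        m=r['region']; q=C[m&(d>0)]; zt=np.percentile(q[:,2],90); t=q[q[:,2]>zt-.008]
        print(n,round(r['confidence'],2),r['extent'],'ztop',zt.round(3),'mid',((t.min(0)+t.max(0))/2).round(4),'size',np.ptp(t,axis=0).round(3))
for n in ("tray_small","tray_medium","tray_large","punnet_a"):
    for r in ctrl.trace("top",n):
        m=r['region']; uv=np.argwhere(m)[:,::-1]; print(n,round(r['confidence'],2),r['extent'])
        if n[0]=='t':
            w=ray("top",uv,.016)[:,:2]; b=cv2.minAreaRect((w*1000).astype(np.float32)); print(b, cv2.boxPoints(b).round(0).tolist())
print(C[100,250],C[215,300])
E
```

```text
pot_small 0.47 [304.1, 185.2, 13.3, 15.6] ztop 0.102 mid [0.4486 0.0845 0.1003] size [0.038 0.038 0.011]
pot_medium 0.72 [303.7, 135.5, 14.3, 17.6] ztop 0.118 mid [0.5904 0.0869 0.1169] size [0.049 0.046 0.013]
pot_medium 0.44 [353.6, 138.8, 32.8, 58.0] ztop 0.076 mid [ 0.5796 -0.0868  0.0767] size [0.059 0.058 0.016]
pot_large 0.58 [250.4, 123.0, 22.7, 27.4] ztop 0.135 mid [0.6122 0.233  0.1333] size [0.059 0.058 0.012]
tray_small 0.76 [441.1, 147.5, 27.3, 43.8]
((544.6748046875, -358.6885986328125), (130.69094848632812, 74.52667999267578), 2.528864860534668) [[478.0, -324.0], [481.0, -399.0], [612.0, -393.0], [608.0, -319.0]]
tray_medium 0.6 [399.5, 140.9, 31.9, 47.9]
((547.7574462890625, -234.6334991455078), (78.2711410522461, 155.39524841308594), 81.90864562988281) [[465.0, -262.0], [619.0, -284.0], [630.0, -207.0], [476.0, -185.0]]
tray_medium 0.27 [305.5, 135.3, 13.0, 19.7]
((611.1055297851562, 87.58334350585938), (63.71830749511719, 53.06712341308594), 1.6292802095413208) [[579.0, 113.0], [580.0, 60.0], [644.0, 62.0], [642.0, 115.0]]
tray_medium 0.17 [442.9, 147.1, 25.7, 44.4]
[... 164 characters left out ...]
319.0]]
tray_large 0.96 [355.0, 138.1, 34.6, 58.9]
((537.4525756835938, -89.98218536376953), (174.2857208251953, 90.17424011230469), 5.701162338256836) [[446.0, -54.0], [455.0, -144.0], [629.0, -126.0], [620.0, -36.0]]
tray_large 0.4 [305.3, 185.9, 14.6, 15.7]
((456.8110046386719, 86.61333465576172), (42.988426208496094, 39.981536865234375), 28.190143585205078) [[428.0, 94.0], [447.0, 59.0], [485.0, 79.0], [466.0, 114.0]]
punnet_a 0.91 [205.8, 177.5, 33.1, 27.1]
punnet_a 0.76 [160.1, 195.7, 31.4, 23.3]
punnet_a 0.72 [179.9, 250.1, 30.0, 27.7]
punnet_a 0.64 [163.5, 154.0, 24.1, 19.8]
punnet_a 0.55 [208.7, 127.2, 29.7, 34.5]
[0.73130927 0.28263446 0.05679608] [0.3823569  0.11717257 0.05917306]
```

```bash
python3 - <<'E'
from h import *
p,d=ctrl.grab_frame("top"); C=cloud("top",d)
hsv=cv2.cvtColor(p,cv2.COLOR_BGR2HSV)
br=(hsv[...,0]>8)&(hsv[...,0]<28)&(hsv[...,1]>70)
for n,x0,x1,s,pz in (("large",345,392,84,.076),("medium",394,435,74,.059),("small",437,475,64,.044)):
    m=np.zeros_like(br); m[125:205,x0:x1]=1
    b=br&m; uv=np.argwhere(b)[:,::-1]
    w=ray("top",uv,.014)[:,:2]*1000; r=cv2.minAreaRect(w.astype(np.float32)); c=np.array(r[0])
    bp=cv2.boxPoints(r); e=[bp[1]-bp[0],bp[2]-bp[1]]; a=max(e,key=np.linalg.norm); a=a/np.linalg.norm(a); a*=np.sign(a[0])
    q=C[m&(d>0)]; t=q[(q[:,2]>pz-.01)]; pc=(t.min(0)+t.max(0))[:2]/2*1000
    print(n,'rect',c.round(1),np.round(r[1],1),'ang',np.degrees(np.arctan2(a[1],a[0])).round(1),'empty(rect)',(c-a*s/2).round(1),'pot',pc.round(1),np.ptp(t,axis=0).round(3),'empty(pot)',(pc-a*s).round(1))
i=cv2.resize(p[120:210,340:480],None,fx=5,fy=5,interpolation=cv2.INTER_CUBIC); cv2.imwrite("pics/tr.png",i)
ps,ds=ctrl.grab_frame("side"); S=cloud("side",ds)
for n,h in (("pot_small",.04),("pot_medium",.055),("pot_large",.072)):
    for r in ctrl.trace("side",n)[:3]:
        q=S[r['region']&(ds>0)]; zt=np.percentile(q[:,2],90); t=q[q[:,2]>zt-.008]
        print(n,round(r['confidence'],2),r['extent'],zt.round(3),((t.min(0)+t.max(0))/2).round(4),np.ptp(t,axis=0).round(3))
E
```

```text
large rect [538.6 -90.1] [171.9  88.1] ang 6.0 empty(rect) [496.8 -94.5] pot [579.3 -86.8] [0.059 0.058 0.016] empty(pot) [495.8 -95.5]
medium rect [ 548.3 -234.8] [ 78.2 152.4] ang -8.0 empty(rect) [ 511.6 -229.7] pot [ 585.2 -240.9] [0.048 0.047 0.017] empty(pot) [ 512.  -230.6]
small rect [ 545.3 -358.5] [130.2  70.3] ang 2.4 empty(rect) [ 513.3 -359.8] pot [ 578.7 -357.1] [0.038 0.035 0.017] empty(pot) [ 514.8 -359.9]
pot_small 0.75 [321.7, 188.7, 8.0, 16.3] 0.1 [0.448  0.0842 0.0975] [0.038 0.04  0.01 ]
pot_medium 0.86 [365.1, 173.3, 19.7, 28.1] 0.115 [0.59   0.0845 0.113 ] [0.049 0.05  0.012]
pot_large 0.67 [355.1, 136.1, 20.1, 29.7] 0.132 [0.6099 0.2322 0.1297] [0.056 0.061 0.011]
```

View pics/tr.png

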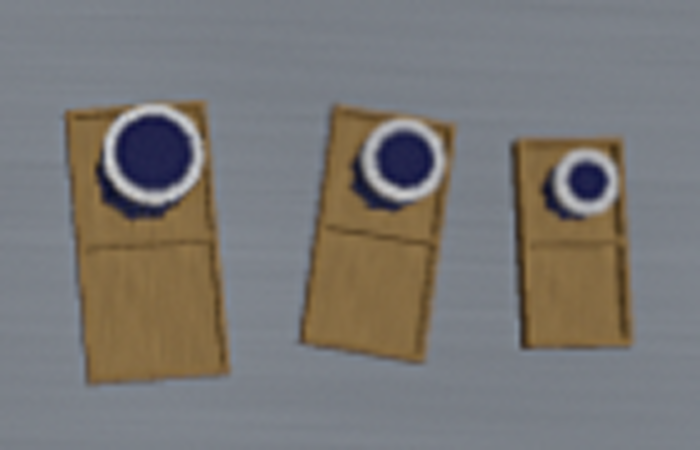

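```bash
cat >> h.py <<'E'
def go(x,y,z,a=0):
    "a: deg, rotation of jaw frame about world z from 'jaws along world y, tool down'"
    s=ctrl.read_state(); R=Ro.from_rotvec(s['ee_rot']); p=s['tool_pos']
    best=None
    for f in (0,180):
        yd=np.radians(a+90+f); X=np.array([np.cos(yd),np.sin(yd),0]); Z=np.array([0,0,-1.]); T=Ro.from_matrix(np.c_[X,np.cross(Z,X),Z])
        rv=(R.inv()*T).as_rotvec()
        j6=s['joint_pos'][5]; 
        if best is None or np.linalg.norm(rv)<np.linalg.norm(best): best=rv
    dp=R.inv().apply(np.array([x,y,z])-p)
    print('rv',best.round(3),'d',dp.round(4),'rows>=',round(max(np.linalg.norm(dp)/.0625,np.degrees(np.linalg.norm(best))/10.7),1),'| at',p.round(4),'j1,j6',s['joint_pos'][[0,5]].round(2),'gap',round(s['finger_gap'],4),'F',s['wrist_force'].round(1),'t',s['clock'])
E
python3 -c "
from h import *
go(.611,.2325,.2,0)"
```

```text
rv [ 0.    -0.    -0.375] d [-0.185   0.4835 -0.0146] rows>= 8.3 | at [0.2288 0.5816 0.1854] j1,j6 [ 1.02 -0.18] gap 0.087 F [-0.7 -0.2  0.8] t 0.8
```

```bash
python3 -m pendant '[[[0,0,-0.375,-0.185,0.4835,-0.0146,1],[0,0,-0.375,-0.185,0.4835,-0.0146,1],[0,0,-0.375,-0.185,0.4835,-0.0146,1],[0,0,-0.375,-0.185,0.4835,-0.0146,1],[0,0,-0.375,-0.185,0.4835,-0.0146,1]]]' 15
python3 -c "
from h import *
go(.611,.2325,.2,0)"
```

```text
clock: 1.42
tool_pos: [0.4557, 0.3745, 0.1943]
ee_rot: [2.221, 2.222, 0.001]
wrist_force: [0.8, 0.1, 0.1]
finger_gap: 0.0872
rv [ 0.001 -0.001  0.   ] d [-0.1421  0.1552 -0.0057] rows>= 3.4 | at [0.4557 0.3745 0.1943] j1,j6 [ 0.5  -1.07] gap 0.0872 F [0.8 0.1 0.1] t 1.425
```

```bash
python3 -m pendant '[[[0,0,0,-0.142,0.155,-0.0057,1],[0,0,0,-0.142,0.155,-0.0057,1],[0,0,0,-0.142,0.155,-0.0057,1],[0,0,0,-0.142,0.155,-0.0057,1],[0,0,0,-0.142,0.155,-0.0057,1]]]'
python3 -c "
from h import *
go(.611,.2325,.092,0)
p,d=ctrl.grab_frame('wrist'); cv2.imwrite('pics/w1.png',p)
C=cloud('wrist',d); q=C[(C[...,2]>.122)&(C[...,2]<.145)&(d>0)&(np.hypot(C[...,0]-.611,C[...,1]-.2325)<.05)]
print(len(q), ((q.min(0)+q.max(0))/2).round(4),np.ptp(q,axis=0).round(3))
"
```

```text
clock: 2.05
tool_pos: [0.6115, 0.2315, 0.1997]
ee_rot: [-2.224, -2.218, -0.001]
wrist_force: [-0.7, 0.4, -0.5]
finger_gap: 0.0871
rv [ 0.    -0.001 -0.002] d [ 0.0009 -0.0006  0.1077] rows>= 1.7 | at [0.6115 0.2315 0.1997] j1,j6 [ 0.19 -1.38] gap 0.0871 F [-0.7  0.4 -0.5] t 2.05
3041 [0.6108 0.2341 0.1301] [0.059 0.059 0.009]
```

View pics/w1.png

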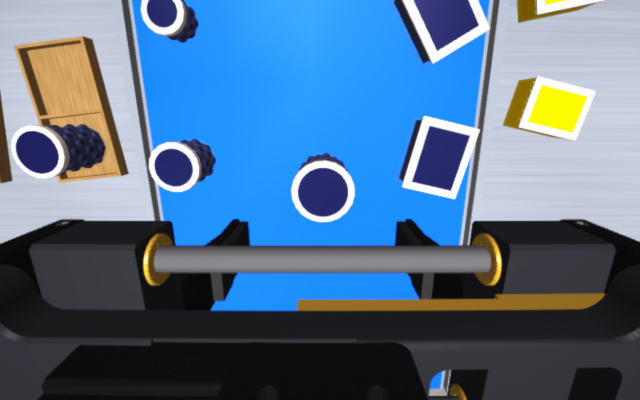

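The wrist view shows the large pot at (323,190), clear on both sides. It measures 59 mm wide with its top at 0.130–0.134 m, which matches the top camera. Descending to grasp it.

```bash
python3 -m pendant '[[[0,0,0,0.002,0,0.055,1],[0,0,0,0.002,0,0.109,1],[0,0,0,0.002,0,0.109,1],[0,0,0,0.002,0,0.109,-0.2],[0,0,0,0.002,0,0.109,-0.2]]]' 15; python3 -m pendant '[[[0,0,0,0,0,0,-0.2],[0,0,0,0,0,0,-0.2],[0,0,0,0,0,0,-0.2]]]' 15

```

```text
clock: 2.72
tool_pos: [0.6117, 0.236, 0.0937]
ee_rot: [2.22, 2.221, 0.007]
wrist_force: [-0.6, 0.5, 0.5]
finger_gap: 0.0747
clock: 3.1
tool_pos: [0.6128, 0.2352, 0.0953]
ee_rot: [2.218, 2.219, 0.009]
wrist_force: [0.4, -3.6, 6.6]
finger_gap: 0.0452
```

```bash
python3 -c "
from h import *
go(.611,.2325,.2,0)
for n in ('wrist','side'):
    p,d=ctrl.grab_frame(n); cv2.imwrite('pics/%s2.png'%n,p)
cv2.imwrite('pics/side2c.png',cv2.resize(p[60:240,240:500],None,fx=3,fy=3))
"
```

```text
rv [ 0.007 -0.001  0.001] d [-0.0025 -0.0011 -0.1048] rows>= 1.7 | at [0.6128 0.2352 0.0953] j1,j6 [ 0.2  -1.37] gap 0.0452 F [ 0.4 -3.6  6.6] t 3.1
```

View pics/wrist2.png

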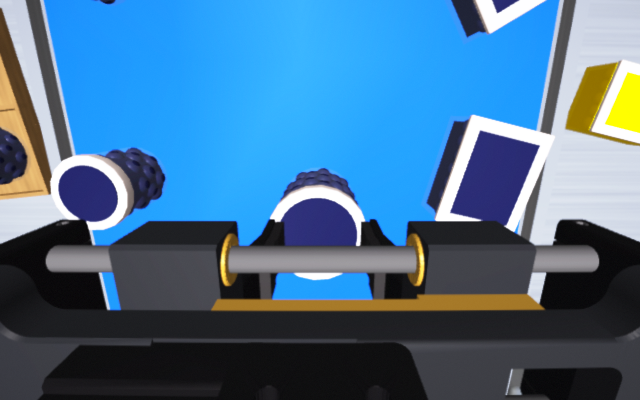

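View pics/side2c.png

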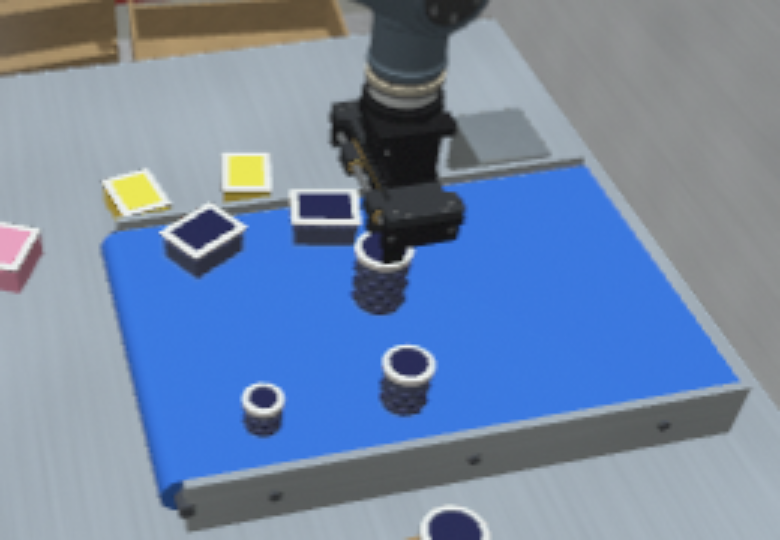

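```bash
python3 -c "
from h import *
for n in ('wrist','side','top'):
    p,d=ctrl.grab_frame(n)
    C=cloud(n,d)
    for r in ctrl.trace(n,'pot_large')[:3]:
        q=C[r['region']&(d>0)]; zt=np.percentile(q[:,2],90); t=q[q[:,2]>zt-.008]
        print(n,round(r['confidence'],2),r['extent'],zt.round(3),((t.min(0)+t.max(0))/2).round(4),np.ptp(t,axis=0).round(3))
s=ctrl.read_state(); print(s)
"
```

```text
wrist 0.77 [271.2, 168.0, 94.7, 111.8] 0.133 [0.613  0.2326 0.1317] [0.06  0.056 0.012]
side 0.86 [354.1, 138.1, 21.4, 26.9] 0.131 [0.6066 0.2016 0.1628] [0.063 0.108 0.079]
side 0.7 [384.4, 332.3, 67.3, 44.0] 0.042 [ 0.5785 -0.3596  0.0418] [0.038 0.039 0.012]
{'clock': 3.5, 'joint_pos': array([ 1.96432447e-01,  6.69973505e-01,  1.43340572e+00,  2.02659054e-04,
        1.03124865e+00, -1.37468189e+00]), 'qd': array([-0.00115628, -0.00101917, -0.00017119, -0.00045009,  0.00140255,
        0.00036682]), 'joint_efforts': array([ 1.48225833e+00, -4.41402161e+01, -1.42588225e+01,  6.75340723e-01,
       -1.97128477e-01, -3.94283721e-03]), 'tool_pos': array([0.612909  , 0.23520524, 0.09525649]), 'ee_rot': array([2.2185599 , 2.21903584, 0.00923712]), 'wrist_force': array([ 0.68518102, -2.27233645,  6.11989006]), 'moment': array([-0.49421204,  0.08034028, -0.00138347]), 'finger_gap': 0.03502688010725914}
```

```bash
python3 -c "
from h import *
p,d=ctrl.grab_frame('wrist'); C=cloud('wrist',d)
cv2.imwrite('pics/w3.png',cv2.resize(p[150:320,200:440],None,fx=3.3,fy=3.3))
for v in (200,220,235,270,285,295):
    print(v,[(u,C[v,u].round(3).tolist()) for u in (265,272,285,320,360,372,380) if d[v,u]>0])
p,d=ctrl.grab_frame('side'); cv2.imwrite('pics/s3.png',cv2.resize(p[100:180,320:420],None,fx=7,fy=7,interpolation=cv2.INTER_CUBIC))
"
```

```text
200 [(265, [0.613, 0.189, 0.06]), (272, [0.613, 0.195, 0.06]), (285, [0.591, 0.215, 0.132]), (320, [0.59, 0.235, 0.134]), (360, [0.612, 0.268, 0.061]), (372, [0.613, 0.278, 0.06]), (380, [0.612, 0.285, 0.061])]
220 [(265, [0.63, 0.188, 0.061]), (272, [0.603, 0.207, 0.133]), (285, [0.603, 0.215, 0.133]), (320, [0.603, 0.235, 0.134]), (360, [0.602, 0.258, 0.134]), (372, [0.63, 0.279, 0.06]), (380, [0.631, 0.286, 0.059])]
235 [(265, [0.644, 0.187, 0.06]), (272, [0.602, 0.211, 0.157]), (285, [0.604, 0.217, 0.152]), (320, [0.612, 0.235, 0.133]), (360, [0.604, 0.256, 0.153]), (372, [0.602, 0.261, 0.157]), (380, [0.644, 0.286, 0.061])]
270 [(265, [0.585, 0.22, 0.221]), (272, [0.585, 0.222, 0.22]), (285, [0.585, 0.225, 0.22]), (320, [0.585, 0.235, 0.22]), (360, [0.585, 0.247, 0.22]), (372, [0.585, 0.25, 0.219]), (380, [0.585, 0.253, 0.22])]
285 [(265, [0.606, 0.214, 0.195]), (272, [0.615, 0.214, 0.182]), (285, [0.62, 0.219, 0.174]), (320, [0.692, 0.235, 0.061]), (360, [0.618, 0.253, 0.177]), (372, [0.614, 0.258, 0.182]), (380, [0.606, 0.258, 0.195])]
295 [(265, [0.61, 0.214, 0.196]), (272, [0.62, 0.214, 0.181]), (285, [0.704, 0.202, 0.059]), (320, [0.703, 0.235, 0.06]), (360, [0.623, 0.253, 0.178]), (372, [0.62, 0.258, 0.182]), (380, [0.609, 0.258, 0.197])]
```

View pics/w3.png

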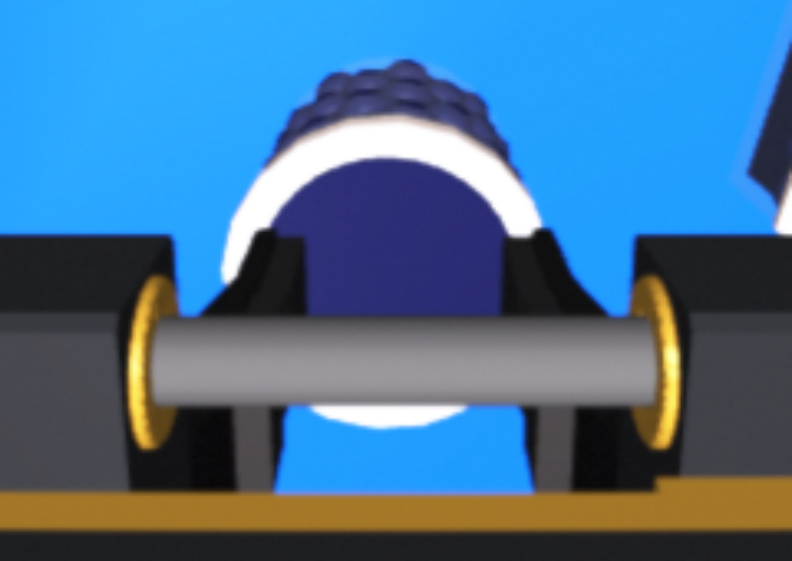

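View pics/s3.png

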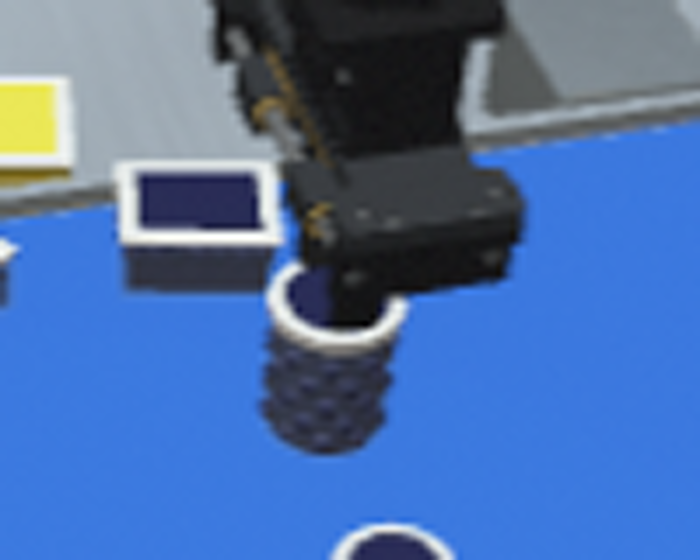

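```bash
python3 -c "
from h import *
p,d=ctrl.grab_frame('wrist'); C=cloud('wrist',d)
for v in range(214,246,3):
    print(v,[(u,C[v,u].round(3).tolist()) for u in (278,282,286,290,354,358,362)])
p,d=ctrl.grab_frame('side'); C=cloud('side',d)
for v in range(128,152,2): print(v,[(u,C[v,u].round(3).tolist()) for u in (362,366,370,374)])
"
```

```text
214 [(278, [0.599, 0.21, 0.132]), (282, [0.599, 0.213, 0.133]), (286, [0.599, 0.215, 0.133]), (290, [0.599, 0.218, 0.133]), (354, [0.599, 0.255, 0.132]), (358, [0.599, 0.257, 0.133]), (362, [0.625, 0.27, 0.061])]
217 [(278, [0.601, 0.21, 0.132]), (282, [0.601, 0.213, 0.132]), (286, [0.601, 0.215, 0.132]), (290, [0.601, 0.218, 0.133]), (354, [0.601, 0.255, 0.133]), (358, [0.601, 0.257, 0.133]), (362, [0.601, 0.26, 0.132])]
220 [(278, [0.602, 0.211, 0.134]), (282, [0.602, 0.213, 0.134]), (286, [0.603, 0.215, 0.133]), (290, [0.603, 0.217, 0.133]), (354, [0.603, 0.255, 0.132]), (358, [0.603, 0.257, 0.132]), (362, [0.602, 0.259, 0.135])]
223 [(278, [0.602, 0.211, 0.139]), (282, [0.602, 0.214, 0.139]), (286, [0.604, 0.215, 0.135]), (290, [0.604, 0.218, 0.135]), (354, [0.604, 0.255, 0.136]), (358, [0.604, 0.257, 0.136]), (362, [0.602, 0.259, 0.14])]
226 [(278, [0.602, 0.212, 0.144]), (282, [0.604, 0.214, 0.141]), (286, [0.604, 0.216, 0.14]), (290, [0.604, 0.218, 0.14]), (354, [0.603, 0.254, 0.142]), (358, [0.604, 0.256, 0.14]), (362, [0.602, 0.258, 0.144])]
229 [(278, [0.602, 0.213, 0.149])
[... 2036 characters left out ...]
0.573, 0.151, 0.211]), (370, [0.584, 0.148, 0.212]), (374, [0.595, 0.147, 0.21])]
142 [(362, [0.596, 0.237, 0.129]), (366, [0.575, 0.155, 0.201]), (370, [0.585, 0.149, 0.204]), (374, [0.597, 0.149, 0.202])]
144 [(362, [0.592, 0.224, 0.133]), (366, [0.605, 0.225, 0.13]), (370, [0.611, 0.208, 0.143]), (374, [0.63, 0.22, 0.129])]
146 [(362, [0.591, 0.219, 0.13]), (366, [0.602, 0.214, 0.131]), (370, [0.612, 0.208, 0.135]), (374, [0.626, 0.209, 0.131])]
148 [(362, [0.589, 0.213, 0.127]), (366, [0.6, 0.208, 0.129]), (370, [0.612, 0.206, 0.128]), (374, [0.625, 0.206, 0.126])]
150 [(362, [0.589, 0.211, 0.121]), (366, [0.599, 0.203, 0.126]), (370, [0.611, 0.201, 0.125]), (374, [0.627, 0.207, 0.117])]
```

Contradiction: the fingers closed to 35 mm, and both cameras put the tips on the lid at z≈0.133 while the TCP reads 0.095. I'll lift straight up, open, and measure where the tips really are.

```bash
python3 -m pendant '[[[0,0,0,0,0,-0.03,-0.2],[0,0,0,0,0,-0.06,-0.2],[0,0,0,0,0,-0.06,-0.2]]]' 
cat >> h.py <<'E'
def tips(tag):
    s=ctrl.read_state(); p,d=ctrl.grab_frame('wrist'); C=cloud('wrist',d); R=Ro.from_rotvec(s['ee_rot'])
    L=(C-s['tool_pos'])@R.as_matrix()   # tool frame
    m=(d>0)&(abs(L[...,0])<.065)&(abs(L[...,1])<.03)&(L[...,2]>-.065)&(L[...,2]<.02)
    m&=(C[...,2]>.145)
    q=L[m]; print(tag,'gap',s['finger_gap'],'tcp z',s['tool_pos'][2].round(4),'n',len(q))
    for sg in (-1,1):
        t=q[q[:,0]*sg>0]; print(sg,'max toolz pct',np.percentile(t[:,2],[90,98,100]).round(4)); t=t[t[:,2]>np.percentile(t[:,2],90)]; print('   x',t[:,0].min().round(4),t[:,0].max().round(4),'y',t[:,1].min().round(4),t[:,1].max().round(4))
    cv2.imwrite(f'pics/{tag}.png',p)
E
python3 -c "
from h import *
tips('t1')
go(.613,.233,.2,0)"; python3 -m pendant '[[[0,0,0,0,0,-0.04,1],[0,0,0,0,0,-0.04,1],[0,0,0,0,0,-0.04,1],[0,0,0,0,0,-0.04,1],[0,0,0,0,0,-0.04,1]]]'; python3 -c "
from h import *
tips('t2')
p,d=ctrl.grab_frame('side'); cv2.imwrite('pics/s4.png',cv2.resize(p[60:190,290:460],None,fx=4.5,fy=4.5))
p,d=ctrl.grab_frame('wrist');C=cloud('wrist',d); q=C[(C[...,2]>.122)&(C[...,2]<.145)&(d>0)&(np.hypot(C[...,0]-.611,C[...,1]-.2325)<.05)]
print(len(q), ((q.min(0)+q.max(0))/2).round(4),np.ptp(q,axis=0).round(3))
"
```

```text
clock: 4.08
tool_pos: [0.6146, 0.2356, 0.158]
ee_rot: [2.217, 2.217, 0.017]
wrist_force: [1.0, 0.1, -0.9]
finger_gap: 0.0349
t1 gap 0.03492308240669214 tcp z 0.158 n 975
-1 max toolz pct [-0.0383 -0.036  -0.0348]
   x -0.0254 -0.0169 y -0.0123 0.0034
1 max toolz pct [-0.0384 -0.0358 -0.0347]
   x 0.0178 0.027 y -0.0121 0.0032
rv [ 0.009 -0.002 -0.   ] d [-0.0021  0.0003 -0.0439] rows>= 0.7 | at [0.6131 0.2352 0.1561] j1,j6 [ 0.2  -1.37] gap 0.0352 F [ 0.1 -0.3 -0.7] t 4.125
clock: 4.75
tool_pos: [0.612, 0.235, 0.1947]
ee_rot: [2.219, 2.219, 0.009]
wrist_force: [-0.0, 0.4, -0.3]
finger_gap: 0.0768
t2 gap 0.07679048681575212 tcp z 0.1947 n 1129
-1 max toolz pct [-0.0404 -0.0381 -0.0369]
   x -0.0458 -0.0368 y -0.0105 0.0066
1 max toolz pct [-0.0403 -0.038  -0.0368]
   x 0.0391 0.0478 y -0.0104 0.0059
3135 [0.6127 0.2329 0.1308] [0.059 0.059 0.009]
```

View pics/s4.png

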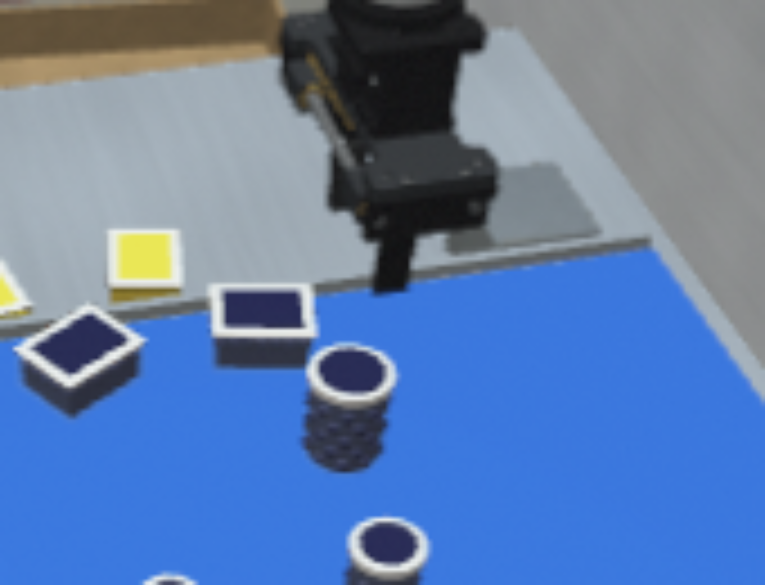

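View pics/t2.png

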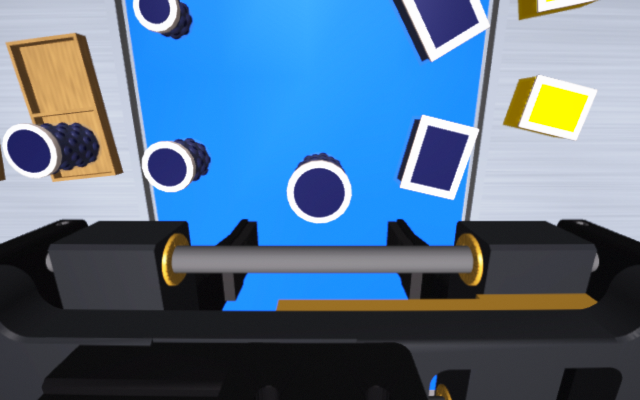

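The tips sit 37 mm short of the reported TCP, whether open or closed and in both cameras; x and y agree. The pot still stands upright at (0.6127, 0.233). From here I aim by the measured tip height, which is the reported z + 0.037.

```bash
cat >> h.py <<'E'
def tip(x,y,zt,a=0): go(x,y,zt-.037,a)
def grabbed():
    s=ctrl.read_state(); print('gap',round(s['finger_gap'],4),'F',s['wrist_force'].round(1),'tip z',(s['tool_pos'][2]+.037).round(4),'xy',s['tool_pos'][:2].round(4),'t',s['clock'])
E
python3 -c "
from h import *
tip(.6125,.233,.09,0)"
```

```text
rv [ 0.008 -0.002 -0.   ] d [-0.0024 -0.0012  0.1425] rows>= 2.3 | at [0.6125 0.2351 0.1955] j1,j6 [ 0.2  -1.37] gap 0.0843 F [ 0.4 -0.1  0.1] t 4.9
```

```bash
python3 -m pendant '[[[0.008,-0.002,0,-0.0024,-0.001,0.05,1],[0.008,-0.002,0,-0.0024,-0.001,0.1,1],[0.008,-0.002,0,-0.0024,-0.001,0.1425,1],[0.008,-0.002,0,-0.0024,-0.001,0.1425,1]]]'
python3 -c "
from h import *
tip(.6125,.233,.09,0)
p,d=ctrl.grab_frame('side'); cv2.imwrite('pics/s5.png',cv2.resize(p[60:190,290:460],None,fx=4.5,fy=4.5))"
```

```text
clock: 5.4
tool_pos: [0.6093, 0.2322, 0.0493]
ee_rot: [-2.218, -2.218, 0.012]
wrist_force: [0.1, -0.1, -0.1]
finger_gap: 0.0868
rv [-0.009  0.002 -0.   ] d [ 0.0008  0.0032 -0.0037] rows>= 0.1 | at [0.6093 0.2322 0.0493] j1,j6 [ 0.19 -1.38] gap 0.0868 F [ 0.1 -0.1 -0.1] t 5.4
```

View pics/s5.png

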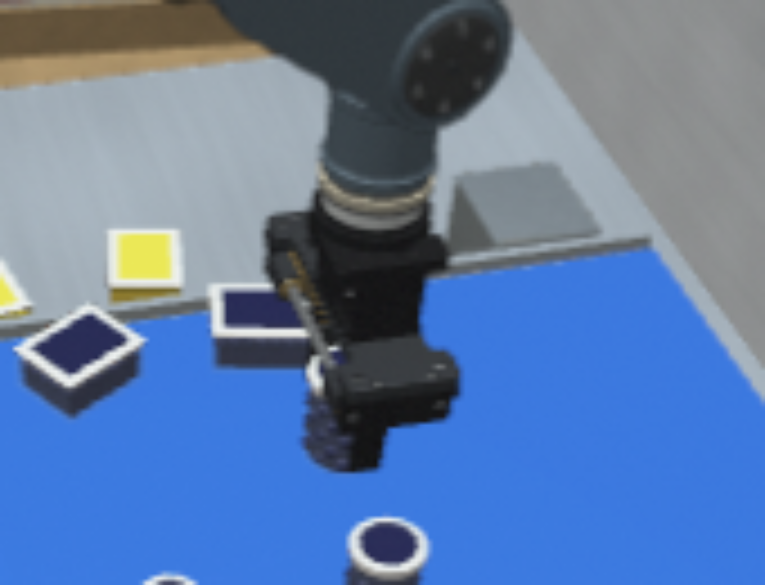

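The fingers now straddle the pot. Correcting by 3–4 mm, then closing.

```bash
python3 -m pendant '[[[-0.009,0,0,0.001,0.003,-0.004,1],[-0.009,0,0,0.001,0.003,-0.004,-0.2],[-0.009,0,0,0.001,0.003,-0.004,-0.3],[-0.009,0,0,0.001,0.003,-0.004,-0.4],[-0.009,0,0,0.001,0.003,-0.004,-0.4]]]' 15; python3 -m pendant '[[[0,0,0,0,0,0,-0.4],[0,0,0,0,0,0,-0.4],[0,0,0,0,0,0,-0.4]]]'; python3 -c "
from h import *
tip(.6125,.233,.2,0)"
```

```text
clock: 6.08
tool_pos: [0.6149, 0.2335, 0.0564]
ee_rot: [2.217, 2.218, 0.006]
wrist_force: [-1.4, -2.7, 3.0]
finger_gap: 0.0597
clock: 6.45
tool_pos: [0.6149, 0.2335, 0.0565]
ee_rot: [2.217, 2.218, 0.006]
wrist_force: [-0.7, -0.4, 1.3]
finger_gap: 0.0597
rv [0.006 0.001 0.   ] d [-0.0006 -0.0017 -0.1066] rows>= 1.7 | at [0.6149 0.2335 0.0565] j1,j6 [ 0.19 -1.37] gap 0.0597 F [-0.7 -0.4  1.3] t 6.45
```

```bash
python3 -m pendant '[[[0,0,0,0,0,-0.03,-0.4],[0,0,0,0,0,-0.07,-0.4],[0,0,0,0,0,-0.107,-0.4],[0,0,0,0,0,-0.107,-0.4]]]'; python3 -c "
from h import *
tip(.4965,-.095,.2,6)"
```

```text
clock: 6.95
tool_pos: [0.6165, 0.2343, 0.1665]
ee_rot: [2.215, 2.215, 0.015]
wrist_force: [0.6, 0.7, -1.5]
finger_gap: 0.0598
rv [ 0.013  0.    -0.104] d [-0.3293 -0.1202  0.0018] rows>= 5.6 | at [0.6165 0.2343 0.1665] j1,j6 [ 0.2  -1.38] gap 0.0598 F [ 0.6  0.7 -1.5] t 6.95
```

```bash
python3 -m pendant '[[[0.013,0,-0.104,-0.05,-0.018,0,-0.4],[0.013,0,-0.104,-0.1,-0.036,0,-0.4],[0.013,0,-0.104,-0.15,-0.055,0,-0.4],[0.013,0,-0.104,-0.2,-0.073,0,-0.4],[0.013,0,-0.104,-0.25,-0.091,0,-0.4]]]'; python3 -c "
from h import *
tip(.4965,-.095,.2,6)"
```

```text
clock: 7.58
tool_pos: [0.5236, -0.0168, 0.1634]
ee_rot: [-2.101, -2.332, 0.002]
wrist_force: [0.3, 0.4, -0.6]
finger_gap: 0.0597
rv [-0.003 -0.001 -0.   ] d [-0.075  -0.0351  0.0004] rows>= 1.3 | at [ 0.5236 -0.0168  0.1634] j1,j6 [-0.25 -1.92] gap 0.0597 F [ 0.3  0.4 -0.6] t 7.575
```

```bash
python3 -m pendant '[[[0,0,0,-0.04,-0.018,0,-0.4],[0,0,0,-0.075,-0.035,0,-0.4],[0,0,0,-0.075,-0.035,0,-0.4],[0,0,0,-0.075,-0.035,0,-0.4]]]'; python3 -c "
from h import *
tip(.4965,-.095,.06,6)
p,d=ctrl.grab_frame('wrist'); cv2.imwrite('pics/w6.png',p)
p,d=ctrl.grab_frame('side'); cv2.imwrite('pics/s6.png',cv2.resize(p[130:310,300:480],None,fx=3.3,fy=3.3))"
```

```text
clock: 8.07
tool_pos: [0.4959, -0.0943, 0.1623]
ee_rot: [-2.1, -2.33, 0.003]
wrist_force: [0.5, 0.6, -1.8]
finger_gap: 0.0597
rv [-0.005 -0.003 -0.001] d [-0.0011  0.0012  0.1393] rows>= 2.2 | at [ 0.4959 -0.0943  0.1623] j1,j6 [-0.41 -2.08] gap 0.0597 F [ 0.5  0.6 -1.8] t 8.075
```

View pics/w6.png

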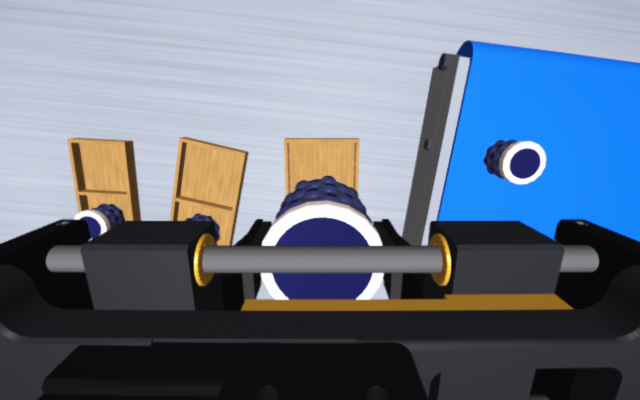

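View pics/s6.png

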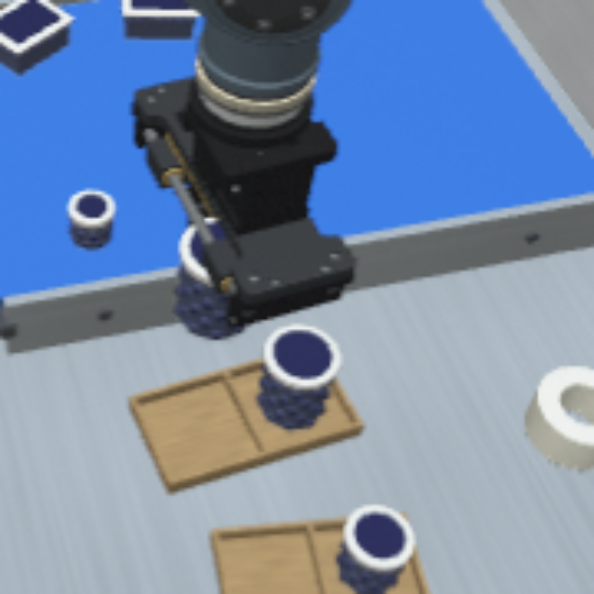

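```bash
python3 -m pendant '[[[0,0,0,0,0.001,0.05,-0.4],[0,0,0,0,0.001,0.1,-0.4],[0,0,0,0,0.001,0.137,-0.4],[0,0,0,0,0.001,0.137,-0.4],[0,0,0,0,0.001,0.137,-0.4]]]'; python3 -c "
from h import *
tip(.4965,-.095,.0395,6)
p,d=ctrl.grab_frame('wrist'); cv2.imwrite('pics/w7.png',p)"
```

```text
clock: 8.8
tool_pos: [0.4979, -0.0932, 0.0266]
ee_rot: [-2.098, -2.335, 0.002]
wrist_force: [0.1, -0.5, -0.6]
finger_gap: 0.0596
rv [-0.002 -0.001  0.002] d [-0.0017 -0.0016  0.0241] rows>= 0.4 | at [ 0.4979 -0.0932  0.0266] j1,j6 [-0.41 -2.08] gap 0.0596 F [ 0.1 -0.5 -0.6] t 8.8
```

View pics/w7.png

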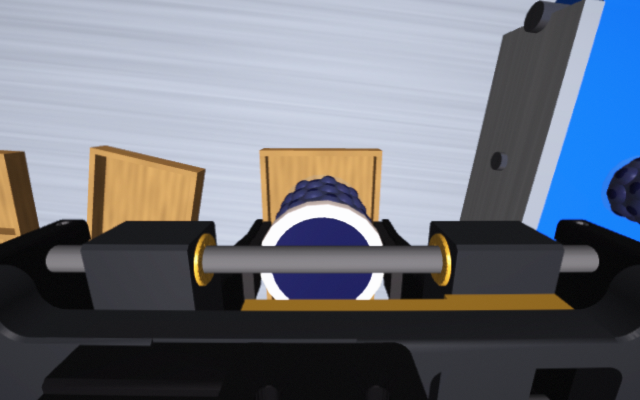

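The pot at (321,255) is centred on the empty compartment, whose walls are at columns 261 and 381. Lowering until contact.

```bash
python3 -m pendant '[[[0,0,0,-0.0015,-0.0015,0.012,-0.4],[0,0,0,-0.0015,-0.0015,0.02,-0.4],[0,0,0,-0.0015,-0.0015,0.0225,-0.4],[0,0,0,-0.0015,-0.0015,0.0225,-0.4]]]'; python3 -c "
from h import *
grabbed()"
```

```text
clock: 9.35
tool_pos: [0.4968, -0.0952, 0.0044]
ee_rot: [-2.099, -2.335, 0.001]
wrist_force: [0.1, 0.6, -0.9]
finger_gap: 0.0596
gap 0.0596 F [ 0.1  0.6 -0.9] tip z 0.0414 xy [ 0.4968 -0.0952] t 9.35
```

```bash
python3 -m pendant '[[[0,0,0,0,0,0.003,-0.4],[0,0,0,0,0,0.004,-0.4],[0,0,0,0,0,0.004,-0.4]]]'; python3 -c "
from h import *
grabbed()"
```

```text
clock: 9.72
tool_pos: [0.4968, -0.0952, 0.0006]
ee_rot: [-2.099, -2.335, 0.001]
wrist_force: [-0.4, -0.3, 1.2]
finger_gap: 0.0593
gap 0.0593 F [-0.4 -0.3  1.2] tip z 0.0376 xy [ 0.4968 -0.0952] t 9.725
```

```bash
python3 -m pendant '[[[0,0,0,0,0,0.001,-0.4],[0,0,0,0,0,0.001,0.6],[0,0,0,0,0,0.001,0.9],[0,0,0,0,0,0.001,0.9],[0,0,0,0,0,0.001,0.9]]]'; python3 -m pendant '[[[0,0,0,0,0,0,0.9],[0,0,0,0,0,-0.03,0.9],[0,0,0,0,0,-0.08,0.9],[0,0,0,0,0,-0.13,0.9],[0,0,0,0,0,-0.15,1]]]'; python3 -c "
from h import *
grabbed()
tip(.59,.0855,.19,0)
p,d=ctrl.grab_frame('side'); cv2.imwrite('pics/s8.png',cv2.resize(p[80:400,240:500],None,fx=1.8,fy=1.8)); C=cloud('side',d)
t=C[(d>0)&(abs(C[...,2]-.073)<.009)&(abs(C[...,0]-.497)<.045)&(abs(C[...,1]+.095)<.05)]; print(((t.min(0)+t.max(0))/2).round(4),np.ptp(t,axis=0).round(3),np.percentile(t[:,2],95))"
```

```text
clock: 10.35
tool_pos: [0.4968, -0.0952, -0.0005]
ee_rot: [-2.099, -2.335, 0.001]
wrist_force: [-0.5, -0.3, -0.0]
finger_gap: 0.0819
clock: 10.98
tool_pos: [0.4986, -0.0959, 0.1524]
ee_rot: [2.098, 2.334, 0.001]
wrist_force: [0.0, 0.1, 0.1]
finger_gap: 0.0851
gap 0.0851 F [0.  0.1 0.1] tip z 0.1894 xy [ 0.4986 -0.0959] t 10.975
rv [0.003 0.002 0.107] d [ 0.1706  0.1102 -0.0006] rows>= 3.2 | at [ 0.4986 -0.0959  0.1524] j1,j6 [-0.41 -2.09] gap 0.0851 F [0.  0.1 0.1] t 10.975
[ 0.4939 -0.0955  0.0716] [0.058 0.061 0.015] 0.0772729846009956
```

View pics/s8.png

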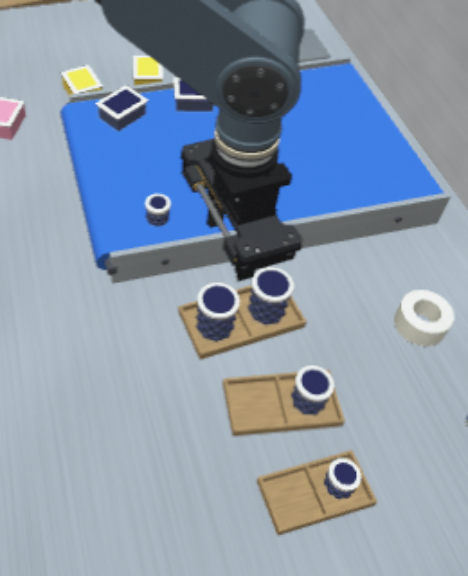

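The large pot stands upright in its compartment (217,310 in the crop), about 2 mm from centre. Next is the medium pot.

```bash
python3 -m pendant '[[[0,0,0.107,0.0505,0.033,0,1],[0,0,0.107,0.101,0.066,0,1],[0,0,0.107,0.152,0.098,0,1],[0,0,0.107,0.1706,0.11,0,1],[0,0,0.107,0.1706,0.11,0,1]]]' 12; python3 -c "
from h import *
p,d=ctrl.grab_frame('wrist'); C=cloud('wrist',d); cv2.imwrite('pics/w9.png',p)
q=C[(C[...,2]>.106)&(C[...,2]<.128)&(d>0)&(np.hypot(C[...,0]-.59,C[...,1]-.0855)<.045)]
print(len(q), ((q.min(0)+q.max(0))/2).round(4),np.ptp(q,axis=0).round(3))
tip(.59,.0855,.085,0)"
```

```text
clock: 11.65
tool_pos: [0.5903, 0.0861, 0.1528]
ee_rot: [2.215, 2.221, 0.001]
wrist_force: [-0.2, -0.2, 0.2]
finger_gap: 0.0865
2626 [0.5911 0.0851 0.1132] [0.05  0.049 0.01 ]
rv [0.003 0.003 0.001] d [ 0.0009 -0.      0.1049] rows>= 1.7 | at [0.5897 0.0849 0.1529] j1,j6 [-0.04 -1.61] gap 0.0866 F [-0.3 -0.4 -0.2] t 11.7
```

View pics/w9.png

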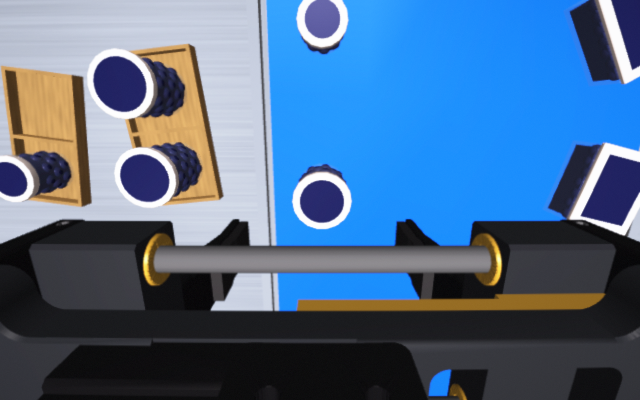

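```bash
python3 -m pendant '[[[0,0,0,0,0.001,0.05,1],[0,0,0,0,0.001,0.095,1],[0,0,0,0,0.001,0.105,1],[0,0,0,0,0.001,0.105,1]]]' 12;  python3 -c "
from h import *
tip(.591,.085,.085,0)"
```

```text
clock: 12.2
tool_pos: [0.5907, 0.0833, 0.0479]
ee_rot: [2.219, 2.218, -0.002]
wrist_force: [0.2, -0.2, -0.2]
finger_gap: 0.0872
rv [ 0.002  0.004 -0.001] d [ 0.0017  0.0003 -0.0001] rows>= 0.0 | at [0.5907 0.0833 0.0479] j1,j6 [-0.05 -1.61] gap 0.0872 F [ 0.2 -0.2 -0.2] t 12.2
```

```bash
python3 -m pendant '[[[0,0,0,0.0015,0,0,-0.2],[0,0,0,0.0015,0,0,-0.3],[0,0,0,0.0015,0,0,-0.5],[0,0,0,0.0015,0,0,-0.5],[0,0,0,0.0015,0,0,-0.5]]]' 12; python3 -m pendant '[[[0,0,0,0,0,0,-0.5],[0,0,0,0,0,0,-0.5],[0,0,0,0,0,0,-0.5]]]'; python3 -c "
from h import *
tip(.591,.085,.2,0)"
```

```text
clock: 12.82
tool_pos: [0.5908, 0.085, 0.0482]
ee_rot: [2.219, 2.218, -0.001]
wrist_force: [0.4, 0.2, 1.4]
finger_gap: 0.0498
clock: 13.2
tool_pos: [0.5908, 0.085, 0.0482]
ee_rot: [2.219, 2.218, -0.001]
wrist_force: [0.4, -0.1, 1.0]
finger_gap: 0.0497
rv [ 0.003  0.003 -0.001] d [-0.0003  0.0005 -0.1148] rows>= 1.8 | at [0.5908 0.085  0.0482] j1,j6 [-0.04 -1.61] gap 0.0497 F [ 0.4 -0.1  1. ] t 13.2
```

```bash
python3 -m pendant '[[[0,0,0,0,0,-0.03,-0.5],[0,0,0,0,0,-0.07,-0.5],[0,0,0,0,0,-0.11,-0.5],[0,0,0,0,0,-0.11,-0.5]]]'; python3 -c "
from h import *
tip(.512,-.23,.195,-8)"
```

```text
clock: 13.7
tool_pos: [0.5932, 0.0853, 0.1615]
ee_rot: [2.215, 2.214, 0.007]
wrist_force: [0.6, -0.2, -0.9]
finger_gap: 0.0495
rv [0.01  0.003 0.139] d [-0.3153 -0.0811  0.0038] rows>= 5.2 | at [0.5932 0.0853 0.1615] j1,j6 [-0.04 -1.61] gap 0.0495 F [ 0.6 -0.2 -0.9] t 13.7
```

```bash
python3 -m pendant '[[[0,0,0.139,-0.05,-0.013,0,-0.5],[0,0,0.139,-0.1,-0.026,0,-0.5],[0,0,0.139,-0.15,-0.039,0,-0.5],[0,0,0.139,-0.2,-0.052,0,-0.5],[0,0,0.139,-0.25,-0.065,0,-0.5]]]'; python3 -c "
from h import *
tip(.512,-.23,.195,-8)"
```

```text
clock: 14.32
tool_pos: [0.5265, -0.1657, 0.1602]
ee_rot: [2.366, 2.057, 0.007]
wrist_force: [0.2, 0.5, -0.6]
finger_gap: 0.0495
rv [0.008 0.001 0.   ] d [-0.0657 -0.0055  0.0022] rows>= 1.1 | at [ 0.5265 -0.1657  0.1602] j1,j6 [-0.51 -1.94] gap 0.0495 F [ 0.2  0.5 -0.6] t 14.325
```

```bash
python3 -m pendant '[[[0.008,0,0,-0.04,-0.003,0,-0.5],[0.008,0,0,-0.0655,-0.0055,0,-0.5],[0.008,0,0,-0.0655,-0.0055,0,-0.5],[0.008,0,0,-0.0655,-0.0055,0,-0.5]]]'; python3 -c "
from h import *
tip(.512,-.23,.052,-8)"
```

```text
clock: 14.82
tool_pos: [0.5112, -0.2286, 0.1591]
ee_rot: [-2.369, -2.06, 0.002]
wrist_force: [-0.5, -0.1, -0.4]
finger_gap: 0.0493
rv [-0.002 -0.001  0.   ] d [-0.0013  0.0013  0.1441] rows>= 2.3 | at [ 0.5112 -0.2286  0.1591] j1,j6 [-0.62 -2.05] gap 0.0493 F [-0.5 -0.1 -0.4] t 14.825
```

```bash
python3 -m pendant '[[[0,0,0,-0.001,0.001,0.05,-0.5],[0,0,0,-0.001,0.001,0.1,-0.5],[0,0,0,-0.001,0.001,0.144,-0.5],[0,0,0,-0.001,0.001,0.144,-0.5],[0,0,0,-0.001,0.001,0.144,-0.5]]]'; python3 -c "
from h import *
tip(.512,-.23,.0302,-8)
p,d=ctrl.grab_frame('wrist'); cv2.imwrite('pics/w10.png',p)"
```

```text
clock: 15.45
tool_pos: [0.5127, -0.2294, 0.0161]
ee_rot: [-2.369, -2.062, 0.001]
wrist_force: [0.7, 0.7, -0.8]
finger_gap: 0.0499
rv [-0.001  0.     0.001] d [-0.0007 -0.0006  0.0229] rows>= 0.4 | at [ 0.5127 -0.2294  0.0161] j1,j6 [-0.62 -2.05] gap 0.0499 F [ 0.7  0.7 -0.8] t 15.45
```

View pics/w10.png

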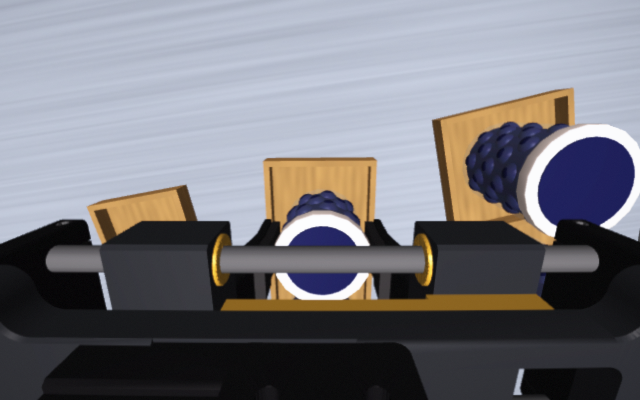

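The medium pot at (321,255) is centred between the tray walls (265 and 376). Lowering it.

```bash
python3 -m pendant '[[[0,0,0,-0.0007,0,0.012,-0.5],[0,0,0,-0.0007,0,0.019,-0.5],[0,0,0,-0.0007,0,0.0225,-0.5],[0,0,0,-0.0007,0,0.0235,-0.5],[0,0,0,-0.0007,0,0.0235,-0.5]]]'; python3 -c "
from h import *
grabbed()"
```

```text
clock: 16.12
tool_pos: [0.5131, -0.2307, -0.0067]
ee_rot: [2.369, 2.062, -0.001]
wrist_force: [0.3, 0.8, -0.7]
finger_gap: 0.0499
gap 0.0499 F [ 0.3  0.8 -0.7] tip z 0.0303 xy [ 0.5131 -0.2307] t 16.125
```

```bash
python3 -m pendant '[[[0,0,0,0,0,0.0015,-0.5],[0,0,0,0,0,0.0015,-0.5],[0,0,0,0,0,0.0015,-0.5]]]'; python3 -c "
from h import *
grabbed()"
```

```text
clock: 16.5
tool_pos: [0.5133, -0.2308, -0.0078]
ee_rot: [2.369, 2.061, -0.0]
wrist_force: [-0.7, 1.0, 4.2]
finger_gap: 0.0494
gap 0.0494 F [-0.7  1.   4.2] tip z 0.0292 xy [ 0.5133 -0.2308] t 16.5
```

Contact: +4 N at the predicted height. Releasing.

```bash
python3 -m pendant '[[[0,0,0,0,0,0,0.2],[0,0,0,0,0,0,0.7],[0,0,0,0,0,0,0.7],[0,0,0,0,0,0,0.7],[0,0,0,0,0,0,0.7]]]'; python3 -m pendant '[[[0,0,0,0,0,0,0.8],[0,0,0,0,0,-0.03,0.8],[0,0,0,0,0,-0.08,0.8],[0,0,0,0,0,-0.13,0.8],[0,0,0,0,0,-0.17,1]]]'; python3 -c "
from h import *
grabbed()
p,d=ctrl.grab_frame('side'); C=cloud('side',d)
cv2.imwrite('pics/s11.png',cv2.resize(p[80:400,240:500],None,fx=1.8,fy=1.8))
t=C[(d>0)&(abs(C[...,2]-.056)<.009)&(abs(C[...,0]-.512)<.038)&(abs(C[...,1]+.23)<.04)]; print(((t.min(0)+t.max(0))/2).round(4),np.ptp(t,axis=0).round(3),np.percentile(t[:,2],95))
tip(.448,.0845,.195,0)"
```

```text
clock: 17.12
tool_pos: [0.5133, -0.2308, -0.0079]
ee_rot: [2.369, 2.061, -0.0]
wrist_force: [-0.1, 0.4, -0.0]
finger_gap: 0.0731
clock: 17.75
tool_pos: [0.5134, -0.2308, 0.1642]
ee_rot: [2.367, 2.06, 0.0]
wrist_force: [1.0, -0.3, -0.5]
finger_gap: 0.0826
gap 0.0826 F [ 1.  -0.3 -0.5] tip z 0.2012 xy [ 0.5134 -0.2308] t 17.75
[ 0.5147 -0.2321  0.0547] [0.052 0.048 0.015] 0.06090419751613799
rv [ 0.01   0.007 -0.138] d [ 0.3048 -0.1115  0.0081] rows>= 5.2 | at [ 0.5163 -0.2326  0.1693] j1,j6 [-0.62 -2.05] gap 0.0845 F [-0.  -0.4  2.6] t 17.8
```

View pics/s11.png

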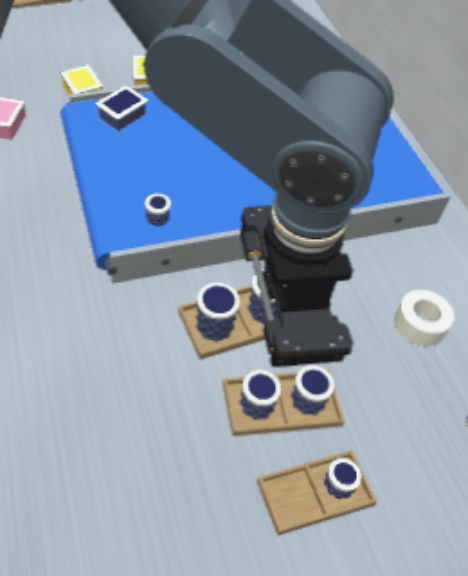

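The medium pot stands upright (262,393 in the crop), about 3 mm from centre. On to the small pot.

```bash
python3 -m pendant '[[[0.01,0.007,-0.138,0.058,-0.021,0.004,1],[0.01,0.007,-0.138,0.116,-0.0425,0.008,1],[0.01,0.007,-0.138,0.174,-0.0637,0.008,1],[0.01,0.007,-0.138,0.232,-0.085,0.008,1],[0.01,0.007,-0.138,0.29,-0.106,0.008,1]]]' 10; python3 -c "
from h import *
tip(.448,.0845,.165,0)"
```

```text
clock: 18.42
tool_pos: [0.4508, 0.0708, 0.1583]
ee_rot: [2.222, 2.22, 0.001]
wrist_force: [1.7, -0.3, -0.2]
finger_gap: 0.0873
rv [ 0.001  0.    -0.001] d [ 0.0137 -0.0028  0.0303] rows>= 0.5 | at [0.4508 0.0708 0.1583] j1,j6 [-0.09 -1.66] gap 0.0873 F [ 1.7 -0.3 -0.2] t 18.425
```

```bash
python3 -m pendant '[[[0,0,0,0.0137,-0.003,0.03,1],[0,0,0,0.0137,-0.003,0.03,1],[0,0,0,0.0137,-0.003,0.03,1]]]' 10; python3 -c "
from h import *
p,d=ctrl.grab_frame('wrist'); C=cloud('wrist',d); cv2.imwrite('pics/w12.png',p)
q=C[(C[...,2]>.091)&(C[...,2]<.11)&(d>0)&(np.hypot(C[...,0]-.448,C[...,1]-.0845)<.04)]
print(len(q), ((q.min(0)+q.max(0))/2).round(4),np.ptp(q,axis=0).round(3))
q=C[(d>0)&(C[...,1]>.02)&(C[...,1]<.05)&(abs(C[...,0]-.45)<.03)]; print('rail z',np.percentile(q[:,2],[50,95,99]).round(4))
tip(.448,.0845,.079,0)"
```

```text
clock: 18.8
tool_pos: [0.4487, 0.0838, 0.1287]
ee_rot: [2.222, 2.219, 0.002]
wrist_force: [0.3, 0.8, 0.1]
finger_gap: 0.0867
1806 [0.4497 0.0863 0.0982] [0.039 0.039 0.01 ]
rail z [0.2729 0.2878 0.2886]
rv [ 0.003  0.001 -0.002] d [ 0.001  -0.0013  0.0869] rows>= 1.4 | at [0.449  0.0835 0.1289] j1,j6 [-0.06 -1.63] gap 0.0869 F [ 0.7 -0.4  0.2] t 18.85
```

View pics/w12.png

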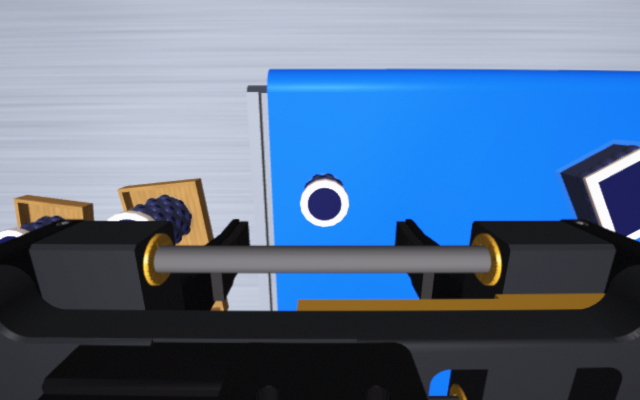

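```bash
python3 -m pendant '[[[0,0,0,0.002,0,0.045,1],[0,0,0,0.002,0,0.08,1],[0,0,0,0.002,0,0.087,1],[0,0,0,0.002,0,0.087,1]]]' 10;  python3 -c "
from h import *
tip(.4493,.0855,.079,0)"
```

```text
clock: 19.35
tool_pos: [0.4502, 0.0848, 0.0424]
ee_rot: [2.223, 2.216, 0.003]
wrist_force: [-0.1, 0.7, 0.3]
finger_gap: 0.0874
rv [ 0.004  0.001 -0.003] d [ 0.0007 -0.0009  0.0004] rows>= 0.0 | at [0.4502 0.0848 0.0424] j1,j6 [-0.06 -1.63] gap 0.0874 F [-0.1  0.7  0.3] t 19.35
```

```bash
python3 -m pendant '[[[0,0,0,0.001,-0.001,0,0],[0,0,0,0.001,-0.001,0,-0.4],[0,0,0,0.001,-0.001,0,-0.6],[0,0,0,0.001,-0.001,0,-0.7],[0,0,0,0.001,-0.001,0,-0.7]]]' 10; python3 -m pendant '[[[0,0,0,0,0,0,-0.7],[0,0,0,0,0,0,-0.7],[0,0,0,0,0,0,-0.7]]]'; python3 -c "
from h import *
tip(.4493,.0855,.185,0)"
```

```text
clock: 19.98
tool_pos: [0.4492, 0.0859, 0.0425]
ee_rot: [2.223, 2.216, 0.003]
wrist_force: [0.2, 0.1, 0.3]
finger_gap: 0.0448
clock: 20.35
tool_pos: [0.4492, 0.0859, 0.0424]
ee_rot: [2.223, 2.216, 0.003]
wrist_force: [0.0, -0.4, 0.6]
finger_gap: 0.0398
rv [ 0.004  0.001 -0.003] d [-0.0004  0.0005 -0.1056] rows>= 1.7 | at [0.4492 0.0859 0.0424] j1,j6 [-0.06 -1.62] gap 0.0398 F [ 0.  -0.4  0.6] t 20.35
```

```bash
python3 -m pendant '[[[0,0,0,0,0,0,-0.7],[0,0,0,0,0,-0.03,-0.7],[0,0,0,0,0,-0.07,-0.7],[0,0,0,0,0,-0.105,-0.7],[0,0,0,0,0,-0.105,-0.7]]]'; python3 -c "
from h import *
tip(.514,-.36,.185,2.4)"
```

```text
clock: 20.98
tool_pos: [0.4508, 0.0859, 0.1497]
ee_rot: [2.219, 2.213, 0.01]
wrist_force: [-0.2, -0.1, -0.1]
finger_gap: 0.0399
rv [ 0.01   0.001 -0.045] d [-0.4457  0.0645  0.0027] rows>= 7.2 | at [0.4508 0.0859 0.1497] j1,j6 [-0.06 -1.62] gap 0.0399 F [-0.2 -0.1 -0.1] t 20.975
```

```bash
python3 -m pendant '[[[0.01,0,-0.045,-0.05,0.007,0,-0.7],[0.01,0,-0.045,-0.105,0.015,0,-0.7],[0.01,0,-0.045,-0.16,0.023,0,-0.7],[0.01,0,-0.045,-0.215,0.031,0,-0.7],[0.01,0,-0.045,-0.27,0.039,0,-0.7]]]'; python3 -c "
from h import *
tip(.514,-.36,.185,2.4)"
```

```text
clock: 21.6
tool_pos: [0.4881, -0.1855, 0.1487]
ee_rot: [-2.173, -2.265, 0.002]
wrist_force: [1.0, 0.7, -0.4]
finger_gap: 0.0395
rv [-0.002 -0.001 -0.   ] d [-0.1754  0.0187  0.0005] rows>= 2.8 | at [ 0.4881 -0.1855  0.1487] j1,j6 [-0.58 -2.19] gap 0.0395 F [ 1.   0.7 -0.4] t 21.6
```

```bash
python3 -m pendant '[[[0,0,0,-0.05,0.005,0,-0.7],[0,0,0,-0.105,0.011,0,-0.7],[0,0,0,-0.155,0.0165,0,-0.7],[0,0,0,-0.1754,0.0187,0,-0.7],[0,0,0,-0.1754,0.0187,0,-0.7]]]'; python3 -c "
from h import *
tip(.514,-.36,.045,2.4)"
```

```text
clock: 22.22
tool_pos: [0.5133, -0.3601, 0.1469]
ee_rot: [-2.173, -2.261, 0.001]
wrist_force: [1.2, 0.4, -0.9]
finger_gap: 0.0394
rv [-0.004 -0.003 -0.002] d [-0.0004  0.0013  0.1389] rows>= 2.2 | at [ 0.5133 -0.3601  0.1469] j1,j6 [-0.79 -2.4 ] gap 0.0394 F [ 1.2  0.4 -0.9] t 22.225
```

```bash
python3 -m pendant '[[[0,0,0,0,0.001,0.05,-0.7],[0,0,0,0,0.001,0.1,-0.7],[0,0,0,0,0.001,0.139,-0.7],[0,0,0,0,0.001,0.139,-0.7],[0,0,0,0,0.001,0.139,-0.7]]]'; python3 -c "
from h import *
tip(.514,-.36,.0244,2.4)
p,d=ctrl.grab_frame('wrist'); cv2.imwrite('pics/w13.png',p)"
```

```text
clock: 22.85
tool_pos: [0.5144, -0.3588, 0.0092]
ee_rot: [-2.173, -2.264, 0.001]
wrist_force: [0.3, -0.3, 0.8]
finger_gap: 0.0396
rv [-0.003 -0.002 -0.001] d [-0.0012 -0.0004  0.0218] rows>= 0.3 | at [ 0.5144 -0.3588  0.0092] j1,j6 [-0.79 -2.4 ] gap 0.0396 F [ 0.3 -0.3  0.8] t 22.85
```

View pics/w13.png

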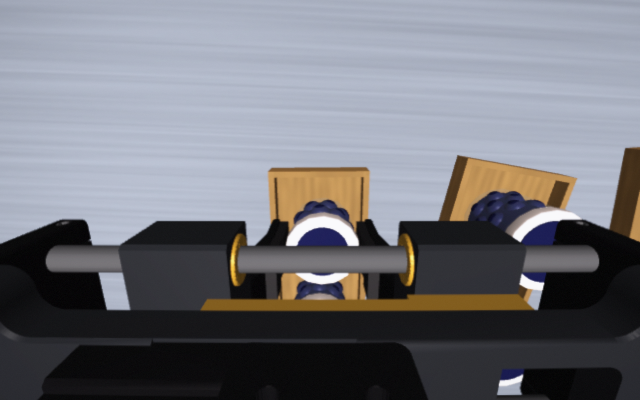

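The small pot at (321,250) is centred between the walls (270–369). Lowering it.

```bash
python3 -m pendant '[[[0,0,0,-0.001,0,0.012,-0.7],[0,0,0,-0.001,0,0.019,-0.7],[0,0,0,-0.001,0,0.0222,-0.7],[0,0,0,-0.001,0,0.0228,-0.7],[0,0,0,-0.001,0,0.0228,-0.7]]]'; python3 -c "
from h import *
grabbed()"
```

```text
clock: 23.52
tool_pos: [0.5149, -0.3607, -0.0129]
ee_rot: [-2.174, -2.265, 0.001]
wrist_force: [0.3, 0.6, 0.2]
finger_gap: 0.0398
gap 0.0398 F [0.3 0.6 0.2] tip z 0.0241 xy [ 0.5149 -0.3607] t 23.525
```

```bash
python3 -m pendant '[[[0,0,0,0,0,0.001,-0.7],[0,0,0,0,0,0.0013,-0.7],[0,0,0,0,0,0.0013,-0.7]]]'; python3 -c "
from h import *
grabbed()"
```

```text
clock: 23.9
tool_pos: [0.515, -0.3609, -0.0135]
ee_rot: [-2.175, -2.265, 0.001]
wrist_force: [-1.3, 0.3, 5.5]
finger_gap: 0.0394
gap 0.0394 F [-1.3  0.3  5.5] tip z 0.0235 xy [ 0.515  -0.3609] t 23.9
```

Contact (+5 N). Releasing and retreating.

```bash
python3 -m pendant '[[[0,0,0,0,0,0,0],[0,0,0,0,0,0,0.5],[0,0,0,0,0,0,0.5],[0,0,0,0,0,0,0.5],[0,0,0,0,0,0,0.5]]]'; python3 -m pendant '[[[0,0,0,0,0,0,0.6],[0,0,0,0,0,-0.03,0.6],[0,0,0,0,0,-0.08,0.6],[0,0,0,0,0,-0.13,0.6],[0,0,0,0,0,-0.18,1]]]'; python3 -m pendant '[[[0,0,0,0,-0.05,0,1],[0,0,0,0,-0.1,0,1],[0,0,0,0,-0.1,-0.04,1],[0,0,0,0,-0.1,-0.04,1]]]'; python3 -c "
from h import *
grabbed()
p,d=ctrl.grab_frame('side'); C=cloud('side',d); cv2.imwrite('pics/s14.png',p)
p,d2=ctrl.grab_frame('top'); D=cloud('top',d2); cv2.imwrite('pics/t14.png',p)
for n,x,y,h,r in (('small',.514,-.36,.044,.03),('medium',.512,-.23,.059,.036),('large',.4965,-.095,.076,.042)):
  for cam,P,dd in (('side',C,d),('top',D,d2)):
    t=P[(dd>0)&(abs(P[...,2]-h)<.008)&(abs(P[...,0]-x)<r)&(abs(P[...,1]-y)<r+.005)]
    if len(t): print(n,cam,len(t),((t.min(0)+t.max(0))/2).round(4),np.ptp(t,axis=0).round(3),'top z',np.percentile(t[:,2],90).round(4))
for r in ctrl.recognise('top','punnet_a'): print(r)
"
```

```text
clock: 24.52
tool_pos: [0.5149, -0.3609, -0.0137]
ee_rot: [-2.175, -2.265, 0.001]
wrist_force: [1.8, 0.3, 0.3]
finger_gap: 0.0643
clock: 25.15
tool_pos: [0.5151, -0.3608, 0.1679]
ee_rot: [-2.175, -2.265, 0.001]
wrist_force: [0.8, -0.2, 0.2]
finger_gap: 0.0739
clock: 25.65
tool_pos: [0.4161, -0.3669, 0.2111]
ee_rot: [2.173, 2.261, -0.003]
wrist_force: [0.3, -0.1, -0.5]
finger_gap: 0.0869
gap 0.0869 F [ 0.3 -0.1 -0.5] tip z 0.2481 xy [ 0.4161 -0.3669] t 25.65
small side 45 [ 0.5159 -0.3773  0.0419] [0.028 0.008 0.006] top z 0.0441
small top 122 [ 0.5151 -0.3598  0.0439] [0.039 0.035 0.015] top z 0.0479
medium top 201 [ 0.5134 -0.2306  0.06  ] [0.049 0.044 0.014] top z 0.063
large side 3 [ 0.4691 -0.086   0.0748] [0.003 0.003 0.003] top z 0.0761
large top 324 [ 0.494  -0.0956  0.0761] [0.06  0.06  0.015] top z 0.0794
{'extent': [211.1, 127.0, 25.1, 33.5], 'confidence': 0.75}
{'extent': [162.5, 151.7, 26.1, 22.1], 'confidence': 0.67}
{'extent': [208.6, 177.7, 31.6, 28.8], 'confidence': 0.64}
{'extent': [179.0, 246.4, 27.8, 29.8], 'confidence': 0.58}
{'extent': [161.2, 195.8, 26.6, 23.0], 'confidence': 0.56}
```

View pics/s14.png

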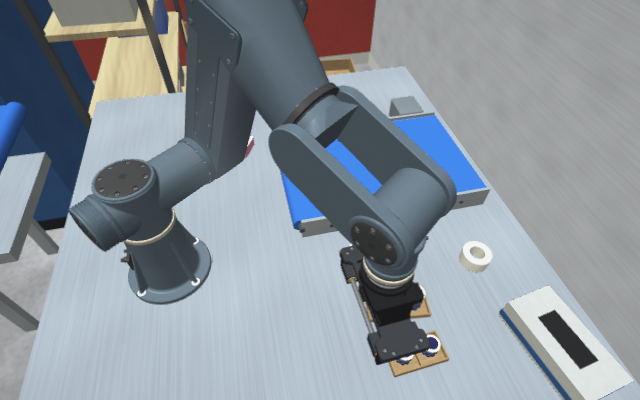

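View pics/t14.png

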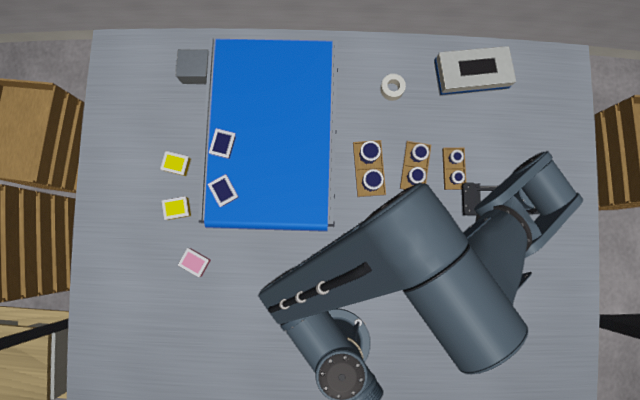

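The top view shows all three pots in their compartments: large (373,180), medium (418,176) and small (458,177). They measure within 3 mm of centre. The punnets at (222,143) and (222,191) haven't moved.

```bash
python3 -c "
from cell import ctrl
print(ctrl.job_done())"
```

```text
the job is handed in; nothing more can be done
None
```

All three round pots are standing upright in the empty compartments of their own trays. I handed the job in at about 26 s of the 88 s; no verdict is reported.

- **Final checks:** in the top camera the small, medium and large pots sit about 1, 2 and 3 mm from their compartment centres. Their lids read 3–4 mm above nominal, about the same bias the top camera showed on other heights. In my last side picture the arm hid most of the trays, so that view confirmed little at the end. Earlier side views after each release showed the large and medium pots upright. The punnets look unmoved, and the gripper is open and clear of everything.
- **What disagreed:** the real fingertips sit about 37 mm short of the reported TCP along the tool axis. Because of this, my first grasp of the large pot closed on its lid, pressing with about 7 N. The pot stayed upright and moved only about 2 mm. I measured the offset with the wrist and side cameras and corrected every later height for it. After that, each grasp closed to the pot's diameter and each touchdown came at about the predicted height.

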